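# Put the stone testers on charge

## Robot

A 7-joint arm with a two-finger parallel gripper is mounted at the origin on a cart in front of the work surface, level with it; the furniture and walls round the work are solid. World frame = base frame: x ahead of the robot, y to its left, z up, the work surface at z = 0. Lengths are in m, angles in rad, forces in N, time in s.
With the tool pointing down it reaches from about 0.425 to 0.925 m from the base axis. Payload 6.8 kg.
Tool frame: the origin (TCP) lies at the very end of the fingers, on their centre line; the grasp point (between the pads) lies 19 mm behind it; z points along the fingers, y is the line along which they close (so a half turn about z gives the same grasp; the last joint's range is limited). The gripper opens to 85 mm and grips with 20 to 120 N. Pads are 22 mm wide; open, the fingers measure 114 mm over their backs; the gripper's body (76 mm by 85 mm) begins 54 mm behind the grasp point. The pads swing forward as they close: fully open they stand 13 mm farther back than shut.
Start: joints at [-1.419, 0.477, 0.022, 1.555, -0.011, 1.109, -0.083], TCP at [0.173, 0.652, 0.231] pointing down, gripper open.
Joint ranges: [-2.96, 2.96], [-0.34, 2.1], [-1.41, 1.46], [0.24, 2.44], [-1.37, 4.51], [0.17, 1.92], [-2.96, 2.96]. Speed limits (rad/s): [2.39, 2.39, 3.14, 3.14, 3.14, 3.14, 3.14].

## Interface

Orientations are given as a unit quaternion [w, x, y, z].
In Python, from station import bot, camrig gives the robot as it stands (bot), with the cameras (camrig).
- The arm moves only by the shell command python3 nudge.py 'ROWS' [FORCE]. ROWS is a JSON list of rows, 1 to 20 of them, each of 5 numbers: dx, dy, dz in m, then a turn about the tool's z in rad, then the opening from 0.0 (shut) to 1.0 (fully open); each row shifts and turns the commanded pose from where the row before left it, along the tool's axes as they then stand; what a row does not reach is not made up. A row lasts 1/10 s, in which the tool goes at most 0.05 m and 0.15 rad, less where a joint would pass 70% of its speed; a pose out of reach is approached as far as the arm can. The fingers move at their own pace and stop on an object; FORCE is the grip in N (left out, the last holds). Time passes only in rows, so rows that do not move let the fingers close. It prints the time, the measured TCP pose, the force, the opening and the grip force at its end.
- bot.get_obs(): the state, without advancing time (a new reading comes with each control period).
- camrig.read_camera(name): name is "scene" or "top" or "wrist"; returns the picture (480x640x3 uint8, blue, green, red); there is no depth.
- camrig.camera_info(name): a dict with "vertical_fov" (degrees; the focal length in pixels is half the picture's height over the tangent of half this angle, whatever the lens; pixels are square), "cx", "cy" (the principal point, pixels), "view" (4x4, takes a point from world to camera coordinates); the wrist camera has in their place "hand_eye" (4x4, takes a point from camera to tool coordinates, whose origin is the TCP and whose axes are the flange's). Camera axes: x right, y up, looking along -z (the intrinsics and any distortion apply to the point x, -y, -z); pixel columns grow to the right and rows downward; lengths in m; the calibration is good to about 2 mm. A picture is of the moment at which its call begins: read the wrist's pose just before it. camera_info takes no time and is no camera call.
- bot.hand_in(): hands the job in; it is judged then, once.
The state is a dict: "t": time; "q": joint angles; "joint_vel": joint speeds; "joint_torque": joint torques, N m; "eef_pos": TCP position; "tool_rot": TCP orientation; "contact_force": force on the tool from outside, world axes, zero at the start; "torque": the same for the moment, N m; "gripper_width": opening from 0.0 (shut) to 1.0 (fully open); "grasp_force": force on a finger pad.
Only numpy, scipy, OpenCV 4.12 (cv2) and the standard library are available. Lean on these libraries where they do the work, as an engineer would, in place of code of your own. Each camera call takes 0.05 s, during which the arm holds its last target. There are 200 camera calls.

## Task

Lift the two cordless stone testers off their hooks and plug each one, pin down, into the charging dock's socket with the ring of its own colour (red in red, blue in blue), pushed fully home so that the flange rests on the dock, and leave them standing there. Do not move or knock over the crystal towers, the pink egg or the pen pot.

Things in the scene. Friction and masses are not known exactly. Their poses are not given: they have to be found in the camera images.
- tester_red: cordless stone tester, red body, 145 mm tall, 0.06-0.13 kg. Origin: tip of its pin, +z up to its loop. Up z: brass pin, 9 mm diameter, 0 to 32 (lowest 6 mm tapers to 5 mm); black flange, 30 mm diameter, 32 to 40; flat-sided body 24 (x) by 28 (y), 40 to 116; wire loop in the y-z plane, 116 to 145. Starts hanging upright by the loop on either hook of the stand, x and y axes parallel to the stand's
- tester_blue: cordless stone tester, blue body, 145 mm tall, 0.06-0.13 kg. Origin: tip of its pin, +z up to its loop. Up z: brass pin, 9 mm diameter, 0 to 32 (lowest 6 mm tapers to 5 mm); black flange, 30 mm diameter, 32 to 40; flat-sided body 24 (x) by 28 (y), 40 to 116; wire loop in the y-z plane, 116 to 145. Starts hanging upright by the loop on either hook of the stand, x and y axes parallel to the stand's
- tester_red_tip (a point): tip of the red tester's pin, its lowest point, at the tester's origin. (Its loop: 5 mm wire, outer width 24 mm in y, opening 14 mm wide from 116 mm up to its peaked top at about 138 mm above this tip.)
- tester_blue_tip (a point): tip of the blue tester's pin, its lowest point, at the tester's origin. (Its loop: 5 mm wire, outer width 24 mm in y, opening 14 mm wide from 116 mm up to its peaked top at about 138 mm above this tip.)
- stand: fixed two-hook stand, 176 mm high. Origin on the table under its crossbar, +z up, front to -x, roughly at the robot. Wooden base 12 mm thick, 200 mm (y), x -30 to +55 mm. Posts (9 mm) at y +65 and -65 mm, x 0, carry a 9 mm crossbar, axis 166 mm up. To free a tester lift it 8 to 15 mm (more jams the loop under the arm), move it straight out along -x by 30 mm or more, then up
- hook_left (a point): point on the axis of the stand's left (+y) hook arm where a tester hangs: x -45, y +65, z 166 mm in the stand's frame; the tester's pin tip is then 30 mm above the table. The arm, 6 mm round, runs level from the post to x -58 mm, then turns up to a tip at x -63 mm (front face -66), top 10 mm above the arm's axis
- hook_right (a point): the same on the right (-y) hook arm, y -65 mm; same shape
- dock: fixed grey charging dock, 84 (x) by 144 (y) by 45 mm high. Origin on the table under its middle, +z up. Two round upright sockets in its top, 64 mm apart: one in a red ring (y +32 mm), one in a blue ring (y -32 mm). Each hole is 11 mm in diameter with a 1.5 mm chamfer and 37 mm deep, so that a tester's flange comes to rest on the top
- socket_red (a point): centre of the mouth of the socket with the red ring, at the top of the dock (45 mm above the table); z up
- socket_blue (a point): centre of the mouth of the socket with the blue ring, at the top of the dock; z up
- pen_pot: loose green pen pot with pens, about 81 mm wide, cup 98 and pens 146 mm high, about 0.3 kg. Origin: centre of its underside. Stands close in front of or behind the dock
- clear_tower: loose clear (greyish white) pointed crystal tower, 25x24x104 mm, upright, easily toppled. Origin: centre of its underside. Stands on the other side of the dock from the pen pot
- blue_tower: loose pale blue-grey pointed crystal tower, 26x24x112 mm, upright, easily toppled. Origin: centre of its underside. Stands in front of the stand
- pink_egg: loose polished pink stone egg, 46x46x52 mm, upright on a flat foot. Origin: centre of its underside. Stands in front of the stand

How it is judged:
At the end, for the whole second after the job is handed in: Both testers stand at rest and released in the dock, red in the red-ringed socket and blue in the blue-ringed one: pin tip at least 29 mm below the mouth (32 mm is home) and within 5 mm of the socket's axis, tilted less than 0.1 rad. No bystander moved more than 20 mm or tilted over 0.5 rad (z of tester_red_tip in the frame of socket_red below -0.029 m and horizontal distance between tester_red_tip and socket_red below 0.005 m and angle between each of tester_red, tester_blue's own z axis and vertical below 0.1 rad and linear speed of each of tester_red, tester_blue below 0.02 m/s and z of tester_blue_tip in the frame of socket_blue below -0.029 m and horizontal distance between tester_blue_tip and socket_blue below 0.005 m); the robot touches nothing.
It fails at once if the pen pot is moved more than 20 mm or tipped over (distance of pen_pot from where it was at the start of the episode above 0.02 m or angle between pen_pot's own z axis and vertical above 0.5 rad).
It fails at once if the clear tower is moved more than 20 mm or tipped over (distance of clear_tower from where it was at the start of the episode above 0.02 m or angle between clear_tower's own z axis and vertical above 0.5 rad).
It fails at once if the blue tower is moved more than 20 mm or tipped over (distance of blue_tower from where it was at the start of the episode above 0.02 m or angle between blue_tower's own z axis and vertical above 0.5 rad).
It fails at once if the pink egg is moved more than 20 mm or tipped over (distance of pink_egg from where it was at the start of the episode above 0.02 m or angle between pink_egg's own z axis and vertical above 0.5 rad).
It also fails if it takes over 67 s, if anything falls off the work surface, if the arm or the gripper's body presses on something with over 40 N, if the wrist force passes 120 N, or if a joint passes its speed limit or range.

## Working session

There is one attempt and no reset: what is moved stays moved. The work goes in short steps, Python scripts to look and compute and a shell command to move; the robot and the scene stay as the last step left them, time stands still between calls to the robot, and variables do not carry over. Pictures are saved under pics/ and viewed, at most 10 in all, crops included, and the job is handed in when it is done.

```bash
ls; mkdir -p pics
python3 - <<'E'
from station import bot, camrig
import cv2,numpy as np
np.set_printoptions(precision=4,suppress=True)
o=bot.get_obs(); print({k:np.round(v,4) for k,v in o.items()})
for n in ["scene","top","wrist"]:
    print(n,camrig.camera_info(n)); cv2.imwrite(f"pics/{n}0.png",camrig.read_camera(n))
E
```

```text
nudge.py
pics
station.py
{'t': np.float64(0.0), 'q': array([-1.4191,  0.4778,  0.0224,  1.5565, -0.0115,  1.1093, -0.0831]), 'joint_vel': array([ 0.0004,  0.0027, -0.0007,  0.0017, -0.0005,  0.0009, -0.001 ]), 'joint_torque': array([ -0.    , -59.6447,   1.6075, -28.1201,   0.0124,   0.0092,
        -0.    ]), 'eef_pos': array([0.1733, 0.6518, 0.2303]), 'tool_rot': array([-0.    ,  0.1295,  0.9916, -0.0009]), 'contact_force': array([-0.1025, -0.2554, -0.8323]), 'torque': array([-0.0222, -0.0013, -0.025 ]), 'grasp_force': np.float64(0.0), 'gripper_width': np.float64(1.0005)}
scene {'vertical_fov': 53.94191216112629, 'cx': 316.1597145632214, 'cy': 242.5696978965342, 'view': array([[ 0.6265, -0.7795, -0.002 , -0.4051],
       [ 0.5158,  0.4127,  0.7507, -0.3046],
       [-0.5844, -0.4713,  0.6606, -0.6797],
       [ 0.    ,  0.    ,  0.    ,  1.    ]])}
top {'vertical_fov': 48.02125972207812, 'cx': 312.40532430581226, 'cy': 243.57292472055394, 'view': array([[-0.0204, -0.9992,  0.0348, -0.1279],
       [ 0.9908, -0.0156,  0.1346, -0.549 ],
       [-0.1339,  0.0373,  0.9903, -1.0003],
       [ 0.    ,  0.    ,  0.    ,  1.    ]])}
wrist {'vertical_fov': 65.38488649835195, 'cx': 324.92413089727347, 'cy': 239.64597415432974, 'hand_eye': array([[ 0.0008,  0.9511,  0.3089,  0.08  ],
       [ 1.    , -0.0008, -0.0003, -0.001 ],
       [-0.    ,  0.3089, -0.9511, -0.1432],
       [ 0.    ,  0.    ,  0.    ,  1.    ]])}
```

View pics/scene0.png

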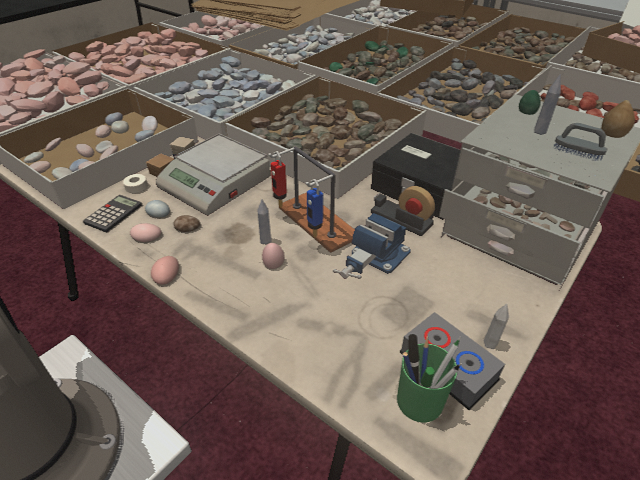

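View pics/top0.png

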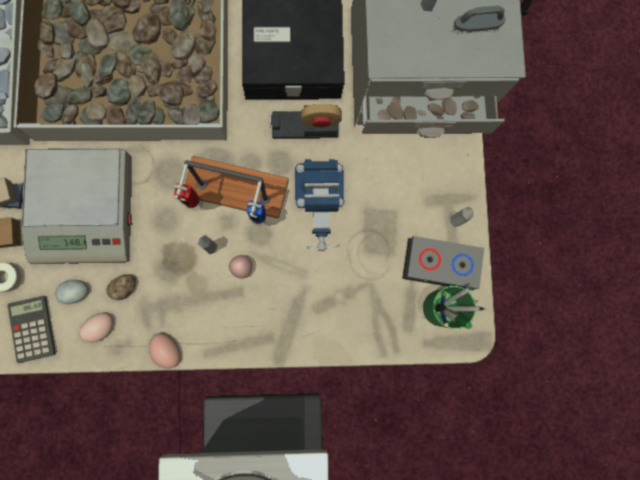

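The scene shows red on the left hook (about 279,180) and blue on the right hook (315,208). The blue tower (264,222) and the egg (273,256) stand in front of the stand, and the pot (425,385) is in front of the dock. In the top view the rings are at (430,259) red and (462,265) blue, and the clear tower is at (462,216).

```bash
cat > h.py <<'E'
from station import bot, camrig
import cv2,numpy as np
from scipy.spatial.transform import Rotation as R
np.set_printoptions(precision=4,suppress=True)
def cam(n,obs=None):
    c=camrig.camera_info(n); f=240/np.tan(np.radians(c["vertical_fov"])/2)
    if "view" in c: T=np.linalg.inv(np.array(c["view"]))
    else:
        o=obs or bot.get_obs(); q=o["tool_rot"]; B=np.eye(4)
        B[:3,:3]=R.from_quat([q[1],q[2],q[3],q[0]]).as_matrix(); B[:3,3]=o["eef_pos"]; T=B@np.array(c["hand_eye"])
    return T,f,c["cx"],c["cy"]
def ray(C,p):
    T,f,cx,cy=C; d=T[:3,:3]@np.array([(p[0]-cx)/f,-(p[1]-cy)/f,-1]); return T[:3,3],d/np.linalg.norm(d)
def onz(C,p,z):
    o,d=ray(C,p); return o+d*(z-o[2])/d[2]
def tri(r1,r2):
    A=[];b=[]
    for o,d in(r1,r2):
        P=np.eye(3)-np.outer(d,d);A.append(P);b.append(P@o)
    x=np.linalg.lstsq(np.vstack(A),np.hstack(b),rcond=None)[0]
    return x,[np.linalg.norm(P@x-c) for P,c in zip(A,b)]
def proj(C,X):
    T,f,cx,cy=C; p=np.linalg.inv(T)@np.append(X,1); return np.array([cx-f*p[0]/p[2],cy+f*p[1]/p[2]])
def mask(im,col):
    h=cv2.cvtColor(im,cv2.COLOR_BGR2HSV); H,S,V=cv2.split(h)
    if col=="red": return (((H<6)|(H>174))&(S>170)&(V>70)).astype(np.uint8)
    if col=="blue": return ((abs(H.astype(int)-112)<10)&(S>150)&(V>70)).astype(np.uint8)
    if col=="wood": return ((H>5)&(H<16)&(S>120)&(V>60)).astype(np.uint8)
def blobs(m,amin=25,roi=None):
    if roi: k=np.zeros_like(m);x0,y0,x1,y1=roi;k[y0:y1,x0:x1]=1;m=m*k
    cs=cv2.findContours(m,cv2.RETR_EXTERNAL,cv2.CHAIN_APPROX_NONE)[0]
    return sorted([c for c in cs if cv2.contourArea(c)>=amin],key=cv2.contourArea,reverse=True)
E
python3 - <<'E'
from h import *
I={n:cv2.imread(f"pics/{n}0.png") for n in("top","scene")};C={n:cam(n) for n in I}
roi={"top":(380,220,500,290),"scene":(410,310,500,390)}
for col in("red","blue"):
    r=[]
    for n in I:
        for c in blobs(mask(I[n],col),20,roi[n])[:1]:
            e=cv2.fitEllipse(c); print(col,n,e,"ring",onz(C[n],e[0],.045)); r.append(ray(C[n],e[0]))
    print(tri(*r))
rb={"top":(170,170,290,230),"scene":(260,150,340,235)}
for col in("red","blue"):
    for n in I:
        for c in blobs(mask(I[n],col),20,rb[n])[:2]:
            print(col,n,"bbox",cv2.boundingRect(c),cv2.contourArea(c),"minrect",cv2.minAreaRect(c))
m=mask(I["top"],"wood")
c=np.vstack(blobs(m,20,(180,150,295,225))); b=cv2.boxPoints(cv2.minAreaRect(cv2.convexHull(c)))
for p in b: print("wood",p,onz(C["top"],p,.012))
E
python3 -c "
import cv2
a=cv2.imread('pics/top0.png');s=cv2.imread('pics/scene0.png')
import numpy as np
cv2.imwrite('pics/crop1.png',np.hstack([cv2.resize(a[145:235,165:305],None,fx=2.8,fy=5.5*1,interpolation=2)[:495],cv2.resize(s[140:250,255:365],(392,495),interpolation=2)]))"
```

```text
red scene ((436.9764404296875, 337.134033203125), (18.11416244506836, 24.469900131225586), 109.77204895019531) ring [ 0.513  -0.3634  0.045 ]Traceback (most recent call last):
  File "<stdin>", line 9, in <module>
TypeError: tri() missing 1 required positional argument: 'r2'
```

View pics/crop1.png

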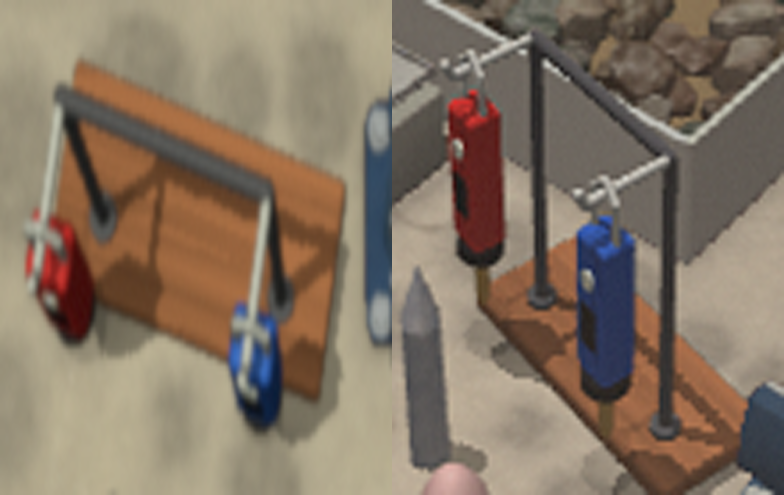

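The crops show both testers hanging by their loops. The crossbar ends at the arm roots, and the loops are hooked near the arms' ends.

```bash
sed -i 's/S>170/S>130/;s/S>150/S>110/' h.py
python3 - <<'E'
from h import *
I={n:cv2.imread(f"pics/{n}0.png") for n in("top","scene")};C={n:cam(n) for n in I}
roi={"top":(410,240,480,282),"scene":(410,310,500,390)}
for col in("red","blue"):
    r=[]
    for n in I:
        b=blobs(mask(I[n],col),1,roi[n])
        e=cv2.fitEllipse(cv2.convexHull(np.vstack(b))); print(col,n,e,len(b),"ring",onz(C[n],e[0],.045)); r.append(ray(C[n],e[0]))
    print(tri(*r))
rb={"top":(170,170,290,230),"scene":(260,150,340,235)}
for col in("red","blue"):
    for n in I:
        for c in blobs(mask(I[n],col),20,rb[n])[:2]:
            print(col,n,"bbox",cv2.boundingRect(c),cv2.contourArea(c),"minrect",cv2.minAreaRect(c))
c=np.vstack(blobs(mask(I["top"],"wood"),20,(180,150,295,225))); b=cv2.boxPoints(cv2.minAreaRect(cv2.convexHull(c)))
W=np.array([onz(C["top"],p,.012) for p in b]);print("wood",b,W)
# long axis -> stand y (left=+y)
i=np.argsort(-W[:,1]); d=W[i[:2],:2].mean(0)-W[i[2:],:2].mean(0); L=np.linalg.norm(d); y=d/L; x=np.array([y[1],-y[0]])
o=W[:,:2].mean(0)-.0125*x
print("L",L,"short",np.linalg.norm(W[i[0]]-W[i[1]]),"yaw",np.arctan2(x[1],x[0]),"origin",o)
for s in(65,-65):
    h=np.append(o-.045*x+s/1e3*y,.166); print("hook",h,[proj(C[n],h) for n in I], "postt",[proj(C[n],np.append(o+s/1e3*y,.166)) for n in I])
# bystanders by rough clicks on table
for nm,p in dict(bt=(207,244),egg=(240,266),clear=(460,217),pot=(445,308)).items(): print(nm,onz(C["top"],p,.05))
E
```

```text
red top ((429.63818359375, 258.8644104003906), (21.37592124938965, 22.100975036621094), 137.75698852539062) 1 ring [ 0.5125 -0.3629  0.045 ]
red scene ((437.21136474609375, 336.910400390625), (19.504226684570312, 27.065670013427734), 110.85829162597656) 2 ring [ 0.5137 -0.3634  0.045 ]
(array([ 0.5127, -0.3632,  0.0457]), [np.float64(0.0005205844564687856), np.float64(0.0005205844564688349)])
blue top ((462.29205322265625, 264.4033508300781), (21.206863403320312, 22.06458854675293), 136.94725036621094) 1 ring [ 0.5007 -0.4259  0.045 ]
blue scene ((450.0868835449219, 361.5646667480469), (30.210102081298828, 67.18577575683594), 94.37786865234375) 2 ring [ 0.4832 -0.4021  0.045 ]
(array([ 0.4919, -0.4127,  0.0484]), [np.float64(0.014104699942459647), np.float64(0.014104699942459983)])
red top bbox (179, 185, 14, 16) 91.0 minrect ((185.5565948486328, 192.3018798828125), (10.576762199401855, 14.56021785736084), 15.945395469665527)
red scene bbox (271, 160, 15, 36) 329.0 minrect ((278.4549560546875, 177.5041046142578), (35.12786865234375, 13.489826202392578), 84.80557250976562)
blue top bb
[... 235 characters left out ...]
85 194.879 ]
 [190.8724 155.0375]
 [287.7082 178.0155]
 [278.2543 217.8569]] [[ 0.652   0.1197  0.012 ]
 [ 0.7336  0.1019  0.012 ]
 [ 0.684  -0.0919  0.012 ]
 [ 0.6029 -0.0719  0.012 ]]
L 0.19892385259196774 short 0.08353193161057051 yaw -0.25067932735018 origin [0.6561 0.0176]
hook [0.6286 0.0917 0.166 ] [array([179.2372, 187.8876]), array([276.1908, 154.9622])] postt [array([186.1301, 162.9501]), array([293.9684, 148.3057])]
hook [ 0.5963 -0.0343  0.166 ] [array([253.6057, 205.5284]), array([313.4733, 183.2274])] postt [array([259.9922, 180.4815]), array([331.941 , 175.3874])]
bt [0.5474 0.0626 0.05  ]
egg [0.5045 0.0004 0.05  ]
clear [ 0.5927 -0.4252  0.05  ]
pot [ 0.4179 -0.3863  0.05  ]
```

```bash
python3 nudge.py '[[-0.03,-0.02,0,-0.009,0.6],[-0.039,-0.028,0,0,0.6],[-0.039,-0.028,0,0,0.6],[-0.039,-0.028,0,0,0.6],[-0.039,-0.028,0,0,0.6],[-0.039,-0.028,0,0,0.6],[-0.039,-0.028,0,0,0.6],[-0.039,-0.028,0,0,0.6],[-0.039,-0.028,0,0,0.6],[-0.039,-0.028,0,0,0.6],[-0.039,-0.028,0,0,0.6],[-0.039,-0.028,0,0,0.6],[-0.039,-0.028,0,0,0.6],[-0.039,-0.028,0,0,0.6],[-0.039,-0.028,0,0,0.6],[0,0,0,0,0.6],[0,0,0,0,0.6],[0,0,0,0,0.6]]' 40
cat > where.py <<'E'
from h import *
import sys
# usage: where.py x y z yaw -> remaining tool deltas
o=bot.get_obs(); q=o["tool_rot"]; M=R.from_quat([q[1],q[2],q[3],q[0]]).as_matrix()
yaw=np.arctan2(-M[0,1],M[1,1])
t=np.array(list(map(float,sys.argv[1:5])))
print("t",o["t"],"pos",o["eef_pos"],"yaw",yaw,"tilt",M[:,2],"q",o["q"],"w",o["gripper_width"],"F",o["contact_force"])
print("tool d",M.T@(t[:3]-o["eef_pos"]),"turn",-(t[3]-yaw))
E
python3 where.py .6286 .0917 .111 -.2507
python3 - <<'E'
from h import *
o=bot.get_obs(); im=camrig.read_camera("wrist"); cv2.imwrite("pics/w1.png",im)
C=cam("wrist",o)
print("hook proj",proj(C,[.6286,.0917,.166]),"dist", [proj(C,[.6286,.0917,z]) for z in(.146,.07)])
E
```

```text
t: 1.95
eef_pos: [0.628, 0.1117, 0.2308]
tool_rot: [-0.001, 0.124, 0.992, 0.0]
contact_force: [-0.1, 0.9, 0.1]
gripper_width: 0.601
grasp_force: 0.0
t 1.95 pos [0.628  0.1117 0.2308] yaw -0.24908053821469625 tilt [-0.0013  0.0008 -1.    ] q [-0.4736  0.424   0.272   1.664  -0.1274  1.072   1.1584] w 0.6013891594868241 F [-0.0796  0.8687  0.1188]
tool d [-0.0057 -0.0192  0.1198] turn 0.0016194617853037274
hook proj [294.4618 268.1996] dist [array([296.8291, 256.5134]), array([303.2212, 224.959 ])]
```

View pics/w1.png

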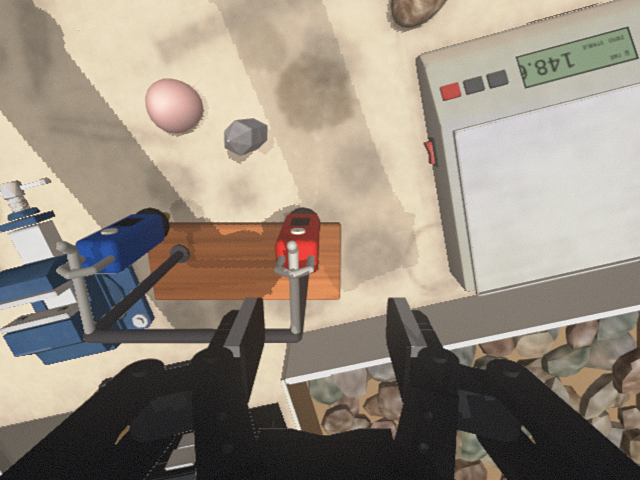

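The wrist view shows the red hook and loop crossing at about (294,266), where the prediction was (294.5,268). The crossbar is level in the picture, so the tool is aligned with the stand.

```bash
python3 nudge.py '[[-0.0057,-0.0192,0,0.0016,0.6],[0,0,0,0,0.6],[0,0,0.03,0,0.6],[0,0,0.03,0,0.6],[0,0,0.03,0,0.6],[0,0,0.02,0,0.6],[0,0,0.01,0,0.6],[0,0,0,0,0.6],[0,0,0,0,0.6]]'; python3 where.py .6286 .0917 .111 -.2507
python3 - <<'E'
from h import *
o=bot.get_obs(); im=camrig.read_camera("wrist"); cv2.imwrite("pics/w2.png",im)
E
```

```text
t: 2.9
eef_pos: [0.6302, 0.0908, 0.1122]
tool_rot: [0.001, 0.126, 0.992, 0.0]
contact_force: [-0.5, 0.2, 0.3]
gripper_width: 0.603
grasp_force: 0.0
t 2.9 pos [0.6302 0.0908 0.1122] yaw -0.2517530772309547 tilt [ 0.0012  0.0005 -1.    ] q [-0.4198  0.5507  0.2454  1.7663 -0.1713  0.8441  1.2237] w 0.6027165149091864 F [-0.5272  0.1929  0.2968]
tool d [0.0017 0.0005 0.0012] turn -0.0010530772309547132
```

View pics/w2.png

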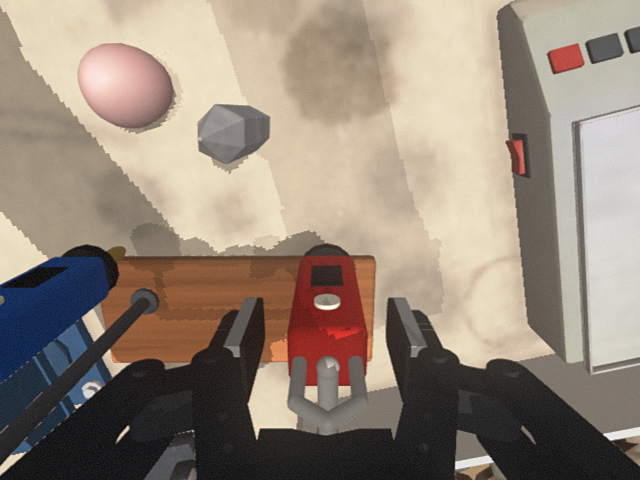

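The tester body is centred between the pads at column 327, so I'll close, lift 11 mm and pull out.

```bash
python3 nudge.py '[[0.0017,0.0005,0.0012,0,0.6],[0,0,0,0,0.25],[0,0,0,0,0.2],[0,0,0,0,0.2],[0,0,0,0,0.2],[0,0,0,0,0.2],[0,0,0,0,0.2]]' 50; python3 where.py .6286 .0917 .122 -.2507
```

```text
t: 3.65
eef_pos: [0.6287, 0.0915, 0.1105]
tool_rot: [0.001, 0.126, 0.992, 0.0]
contact_force: [1.5, 3.2, 2.9]
gripper_width: 0.322
grasp_force: 51.2
t 3.65 pos [0.6287 0.0915 0.1105] yaw -0.25207977945149473 tilt [ 0.0012  0.0007 -1.    ] q [-0.421   0.5509  0.2447  1.7707 -0.1718  0.8394  1.2225] w 0.32196451940282583 F [1.4773 3.1772 2.8806]
tool d [ 0.0001  0.0002 -0.0115] turn -0.001379779451494756
```

```bash
python3 nudge.py '[[0,0,-0.006,0,0.2],[0,0,-0.0055,0,0.2],[0,0,0,0,0.2],[0,0,0,0,0.2]]'; python3 nudge.py '[[0.01,0,0,0,0.2],[0.015,0,0,0,0.2],[0.015,0,0,0,0.2],[0.005,0,0,0,0.2],[0,0,0,0,0.2],[0,0,0,0,0.2]]'; python3 where.py .5127 -.3632 .25 -.185
```

```text
t: 4.05
eef_pos: [0.6279, 0.0906, 0.1215]
tool_rot: [-0.0, 0.126, 0.992, -0.0]
contact_force: [-0.3, -0.3, -0.6]
gripper_width: 0.323
grasp_force: 50.7
t: 4.65
eef_pos: [0.585, 0.1022, 0.1218]
tool_rot: [0.0, 0.126, 0.992, 0.0]
contact_force: [0.4, 0.8, -1.7]
gripper_width: 0.318
grasp_force: 50.7
t 4.65 pos [0.585  0.1022 0.1218] yaw -0.25240559072261964 tilt [ 0.0007 -0.     -1.    ] q [-0.4681  0.4769  0.249   1.8658 -0.1555  0.8169  1.1793] w 0.31820994940021896 F [ 0.4234  0.7997 -1.7257]
tool d [-0.0463 -0.4686 -0.1283] turn -0.06740559072261965
```

```bash
python3 nudge.py '[[0,0,-0.03,0,0.2],[0,0,-0.04,0,0.2],[0,0,-0.04,0,0.2],[0,-0.02,-0.018,0,0.2],[-0.004,-0.04,0,-0.02,0.2],[-0.004,-0.04,0,-0.02,0.2],[-0.004,-0.04,0,-0.02,0.2],[-0.004,-0.04,0,-0.007,0.2],[-0.004,-0.04,0,0,0.2],[-0.004,-0.04,0,0,0.2],[-0.004,-0.04,0,0,0.2],[-0.004,-0.04,0,0,0.2],[-0.004,-0.04,0,0,0.2],[0,-0.02,0,0,0.2],[0,0,0,0,0.2],[0,0,0,0,0.2],[0,0,0,0,0.2],[0,0,0,0,0.2]]'; python3 where.py .5127 -.3632 .25 -.185
python3 - <<'E'
from h import *
o=bot.get_obs(); im=camrig.read_camera("wrist"); cv2.imwrite("pics/w3.png",im)
C=cam("wrist",o)
for z,p in((.0457,[.5127,-.3632]),(.045,[.5007,-.4259])): print(proj(C,p+[z]))
E
```

```text
t: 6.45
eef_pos: [0.5396, -0.2952, 0.2495]
tool_rot: [0.0, 0.091, 0.996, 0.0]
contact_force: [-0.3, -0.0, -1.5]
gripper_width: 0.321
grasp_force: 50.7
t 6.45 pos [ 0.5396 -0.2952  0.2495] yaw -0.1831533148544073 tilt [ 0.0001  0.0006 -1.    ] q [ 0.0751  0.381   0.4289  1.7082 -0.1759  1.0907  1.9462] w 0.3213744855396682 F [-0.301  -0.0403 -1.4805]
tool d [ 0.0141 -0.0718 -0.0005] turn 0.0018466851455926914
[249.1132 192.1624]
[181.1759 191.5737]
```

View pics/w3.png

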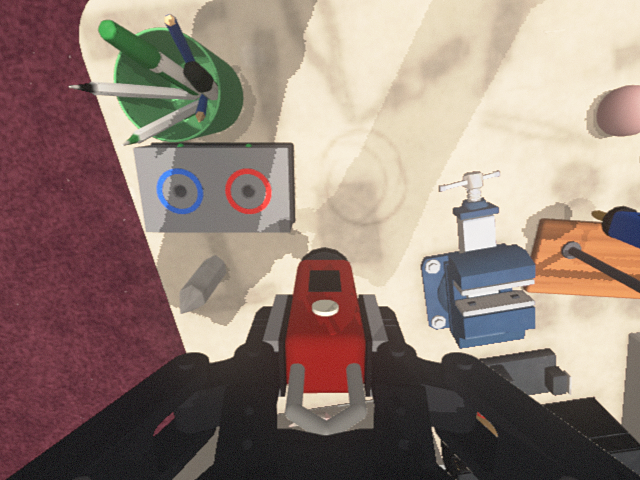

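The wrist view shows the ring centres at about (249,191) red and (180,191) blue, matching the predictions. The flange's front edge is at row 248, and the pot and clear tower sit either side of the dock.

Run:
```python
from h import *
im=cv2.imread("pics/w3.png"); C=cam("wrist"); T=C[0]
for col,roi in(("red",(215,160,285,225)),("blue",(150,160,213,225))):
    b=blobs(mask(im,col),5,roi); e=cv2.fitEllipse(cv2.convexHull(np.vstack(b)))
    print(col,e,onz(C,e[0],.045))
# dark holes
g=cv2.cvtColor(im,cv2.COLOR_BGR2GRAY)
for x,y in((248,191),(180,191)):
    s=g[y-10:y+11,x-10:x+11]; m=(s<70).astype(np.uint8); M=cv2.moments(m,True); p=(x-10+M["m10"]/M["m00"],y-10+M["m01"]/M["m00"]); print("hole",M["m00"],p,onz(C,p,.045))
# flange prediction in tool coords
H=np.array(camrig.camera_info("wrist")["hand_eye"]); Ct=(H,)+C[1:]
for P in((.015,0,.0485),(.015,0,.0405),(.012,0,-.0355),(.012,.014,-.0355),(.012,-.014,-.0355),(.012,0,.0405)): print(P,proj(Ct,P))
col=g[236:300,325]; print(col)
m=mask(im,"red"); print("red rows at col 325", np.where(m[240:420,318])[0][[0,-1]]+240, [ (r,(np.where(m[r,280:380])[0][[0,-1]]+280)) for r in (280,320,350,380)])
```

```text
red ((247.93685913085938, 190.8720245361328), (44.04657745361328, 46.806602478027344), 130.7653350830078) [ 0.5113 -0.3643  0.045 ]
blue ((179.4249725341797, 190.71702575683594), (42.936988830566406, 48.48526382446289), 130.75411987304688) [ 0.4995 -0.4275  0.045 ]
hole 4.0 (246.5, 187.75) [ 0.5082 -0.3649  0.045 ]
hole 34.0 (179.58823529411765, 189.1764705882353) [ 0.4981 -0.4269  0.045 ]
(0.015, 0, 0.0485) [326.6247 244.5565]
(0.015, 0, 0.0405) [326.6923 249.4916]
(0.012, 0, -0.0355) [327.7254 334.9371]
(0.012, 0.014, -0.0355) [370.1355 334.9663]
(0.012, -0.014, -0.0355) [285.312  334.9078]
(0.012, 0, 0.0405) [326.6791 254.8965]
[192 188 189 191 190 192 189 187 188 187 188 107  63  48  55  59  74  68
  69  69  74  71  69  71  80  81  78  77  77  80  74  79  77  76  56  52
  50  57  54  52  50  58  56  56  51  52  58  46  53  54  46  48  52  54
  53  65  72  67  76  71  67  68  62  96]
red rows at col 325 [260 392] [(280, array([296, 352])), (320, array([289, 361])), (350, array([285, 364])), (380, array([286, 363]))]
```

```bash
python3 nudge.py '[[0.004,-0.02,0,0.0018,0.2],[0.007,-0.032,0,0,0.2],[0.0041,-0.0204,0,0,0.2],[0,0,0.03,0,0.2],[0,0,0.04,0,0.2],[0,0,0.03,0,0.2],[0,0,0.0145,0,0.2],[0,0,0,0,0.2],[0,0,0,0,0.2],[0,0,0,0,0.2]]'; python3 where.py .5117 -.3636 .0935 -.185
python3 - <<'E'
from h import *
for n,(x0,y0) in(("scene",(385,250)),("top",(375,200))):
    im=camrig.read_camera(n); cv2.imwrite(f"pics/{n}1.png",im)
    globals()[n]=cv2.resize(im[y0:y0+110,x0:x0+90],None,fx=4.4,fy=4.4,interpolation=2)
cv2.imwrite("pics/crop2.png",np.hstack([scene,top]))
C=cam("scene"); print([proj(C,p) for p in([.5127,-.3632,.045],[.5117,-.3636,.055],[.5117,-.3636,.087])])
E
```

```text
t: 7.5
eef_pos: [0.5119, -0.3657, 0.1371]
tool_rot: [0.002, 0.093, 0.996, -0.001]
contact_force: [1.1, -0.1, -1.0]
gripper_width: 0.324
grasp_force: 50.7
t 7.5 pos [ 0.5119 -0.3657  0.1371] yaw -0.18710191701691525 tilt [ 0.0029 -0.0017 -1.    ] q [ 0.2256  0.5259  0.4045  1.7789 -0.2582  0.8857  2.1289] w 0.32402407164280445 F [ 1.0705 -0.0548 -0.9944]
tool d [0.0007 0.0021 0.0436] turn -0.0021019170169152557
[array([436.798, 337.21 ]), array([437.7481, 333.9399]), array([441.1364, 321.4056])]
```

View pics/crop2.png

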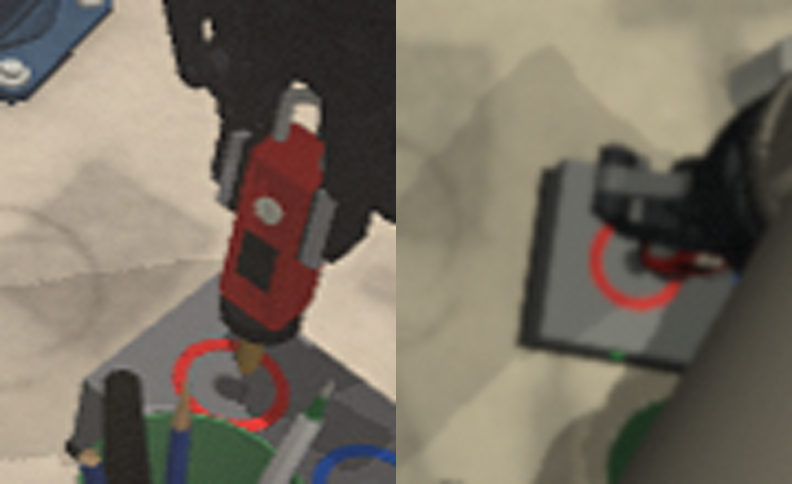

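In the scene crop the pin tip is at about (441.4,334.5) and the hole at about (438,338). I'll compute the offset.

```bash
python3 where.py .5117 -.3636 .0935 -.185
python3 - <<'E'
from h import *
C=cam("scene"); im=cv2.imread("pics/scene1.png")
print("tip",[onz(C,(441.4,334.5),z) for z in(.0535,.0565)], "hole",onz(C,(438,338),.045), "exp",proj(C,[.5119,-.3657,.0566]))
h=cv2.cvtColor(im,cv2.COLOR_BGR2HSV)[322:345,430:450]
m=((h[...,0]>10)&(h[...,0]<26)&(h[...,1]>90))
for r in range(23):
    x=np.where(m[r])[0]
    if len(x): print(322+r,x+430)
E
```

```text
t 7.6 pos [ 0.5116 -0.3655  0.1368] yaw -0.18715964883409603 tilt [ 0.0026 -0.0013 -1.    ] q [ 0.2258  0.526   0.4043  1.7795 -0.2584  0.8855  2.129 ] w 0.31885391863995427 F [ 1.1183  0.2403 -1.9351]
tool d [0.0004 0.002  0.0433] turn -0.0021596488340960285
tip [array([ 0.5156, -0.3684,  0.0535]), array([ 0.5132, -0.3691,  0.0565])] hole [ 0.5125 -0.3655  0.045 ] exp [439.132  333.9007]
327 [439 440]
328 [440 441 442 443 444]
329 [439 440 441 442 443 444]
330 [439 440 441 442 443 444]
331 [439 440 441 442 443]
332 [439 440 441 442 443]
333 [440 441 442]
334 [440 441 442]
344 [432 433]
```

```bash
python3 nudge.py '[[0.0002,0.004,0,0.002,0.2],[0,0,0.003,0,0.2],[0,0,0.003,0,0.2],[0,0,0,0,0.2],[0,0,0,0,0.2],[0,0,0,0,0.2]]'; python3 where.py .5117 -.3636 .0935 -.185
cat > pin.py <<'E'
from h import *
im=camrig.read_camera("scene"); cv2.imwrite("pics/s_pin.png",im); C=cam("scene")
import sys
x0,y0,x1,y1=map(int,sys.argv[1:5])
h=cv2.cvtColor(im,cv2.COLOR_BGR2HSV)[y0:y1,x0:x1]
m=((h[...,0]>10)&(h[...,0]<26)&(h[...,1]>90))
for r in range(y1-y0):
    x=np.where(m[r])[0]
    if len(x): print(y0+r,(x+x0)[[0,-1]])
z=bot.get_obs()["eef_pos"][2]-.0805
print("tip z",z,"ring centre raised there",proj(C,np.append(np.array([[.5137,-.3634],[.5015,-.4265]][int(sys.argv[5])]),z)))
E
python3 pin.py 430 322 450 342 0
```

```text
t: 8.2
eef_pos: [0.5112, -0.3611, 0.1291]
tool_rot: [-0.0, 0.095, 0.996, -0.0]
contact_force: [0.0, -0.3, -0.2]
gripper_width: 0.323
grasp_force: 50.7
t 8.2 pos [ 0.5112 -0.3611  0.1291] yaw -0.18942131222791458 tilt [-0.0001 -0.     -1.    ] q [ 0.2218  0.5326  0.4011  1.7896 -0.2618  0.872   2.1242] w 0.32259314767828695 F [ 0.0453 -0.3489 -0.1639]
tool d [-0.001  -0.0023  0.0356] turn -0.004421312227914587
329 [436 436]
330 [436 440]
331 [436 441]
332 [435 440]
333 [435 440]
334 [435 439]
335 [436 439]
336 [436 438]
tip z 0.048605254055922434 ring centre raised there [437.5628 335.5334]
```

Pin tip at (437,336.5) is within about 1 px of the socket axis projection, so I'll insert gently.

```bash
python3 nudge.py '[[0,0,0.003,0,0.2],[0,0,0.003,0,0.2],[0,0,0.003,0,0.2],[0,0,0.003,0,0.2],[0,0,0,0,0.2],[0,0,0,0,0.2]]'; python3 where.py .5112 -.3611 .0935 -.189
```

```text
t: 8.85
eef_pos: [0.5111, -0.3611, 0.1169]
tool_rot: [-0.0, 0.095, 0.996, -0.0]
contact_force: [0.0, -0.9, -1.3]
gripper_width: 0.322
grasp_force: 50.6
t 8.85 pos [ 0.5111 -0.3611  0.1169] yaw -0.1893935733435857 tilt [-0.0002 -0.0001 -1.    ] q [ 0.227   0.5478  0.3946  1.7971 -0.2695  0.8499  2.1303] w 0.3221801255642851 F [ 0.0053 -0.8971 -1.283 ]
tool d [-0.0001  0.0001  0.0234] turn -0.00039357334358569585
```

```bash
python3 nudge.py '[[0,0,0.004,0,0.2],[0,0,0.004,0,0.2],[0,0,0.004,0,0.2],[0,0,0.004,0,0.2],[0,0,0.004,0,0.2],[0,0,0,0,0.2],[0,0,0,0,0.2]]'; python3 where.py .5112 -.3611 .0935 -.189
```

```text
t: 9.55
eef_pos: [0.5111, -0.3612, 0.0968]
tool_rot: [-0.0, 0.095, 0.996, -0.0]
contact_force: [-0.4, -2.8, -3.2]
gripper_width: 0.319
grasp_force: 50.6
t 9.55 pos [ 0.5111 -0.3612  0.0968] yaw -0.18941320830067962 tilt [-0.0002 -0.0003 -1.    ] q [ 0.236   0.5738  0.3831  1.8083 -0.2825  0.8135  2.1405] w 0.3187992155007291 F [-0.4033 -2.8085 -3.1723]
tool d [-0.0001  0.0001  0.0033] turn -0.00041320830067961833
```

```bash
python3 nudge.py '[[0,-0.0005,0.0015,0,0.2],[0,0,0.0015,0,0.2],[0,0,0.001,0,0.2],[0,0,0.001,0,0.2],[0,0,0,0,0.2],[0,0,0,0,0.2]]'; python3 where.py .5112 -.3611 .0935 -.189
```

```text
t: 10.15
eef_pos: [0.5113, -0.3615, 0.0936]
tool_rot: [0.0, 0.095, 0.996, 0.0]
contact_force: [-3.9, 1.1, 10.5]
gripper_width: 0.321
grasp_force: 52.2
t 10.15 pos [ 0.5113 -0.3615  0.0936] yaw -0.18931144409734132 tilt [ 0.0007  0.0006 -1.    ] q [ 0.2389  0.5783  0.3805  1.8094 -0.2859  0.8077  2.144 ] w 0.3211390634514922 F [-3.8895  1.0534 10.5344]
tool d [0.0002 0.0004 0.0001] turn -0.0003114440973413235
```

```bash
python3 nudge.py '[[0,0,0,0,0.45],[0,0,0,0,0.55],[0,0,0,0,0.6],[0,0,0,0,0.6],[0,0,0,0,0.6],[0,0,-0.02,0,0.6],[0,0,-0.03,0,0.6],[0,0,-0.04,0,0.6],[0,0,-0.045,0,0.6],[0,0,0,0,0.6],[0,0,0,0,0.6]]'; python3 where.py .5963 -.0343 .231 -.2507
python3 - <<'E'
from h import *
im=camrig.read_camera("scene"); cv2.imwrite("pics/scene2.png",im)
im2=camrig.read_camera("wrist"); cv2.imwrite("pics/w4.png",im2)
a=cv2.resize(im[230:430,350:520],(340,400)); b=cv2.resize(im2,(450,338)); b=cv2.copyMakeBorder(b,0,62,0,0,0)
cv2.imwrite("pics/crop3.png",np.hstack([a,b]))
E
```

```text
t: 11.25
eef_pos: [0.5116, -0.3618, 0.2282]
tool_rot: [0.001, 0.094, 0.996, -0.0]
contact_force: [-0.3, 0.1, -0.0]
gripper_width: 0.608
grasp_force: 0.0
t 11.25 pos [ 0.5116 -0.3618  0.2282] yaw -0.1892019910020075 tilt [ 0.0024 -0.0009 -1.    ] q [ 0.1854  0.4227  0.446   1.7063 -0.2054  1.0564  2.0799] w 0.6084380868968341 F [-0.3051  0.1161 -0.0244]
tool d [-0.0216  0.3376 -0.0029] turn 0.06149800899799249
```

View pics/crop3.png

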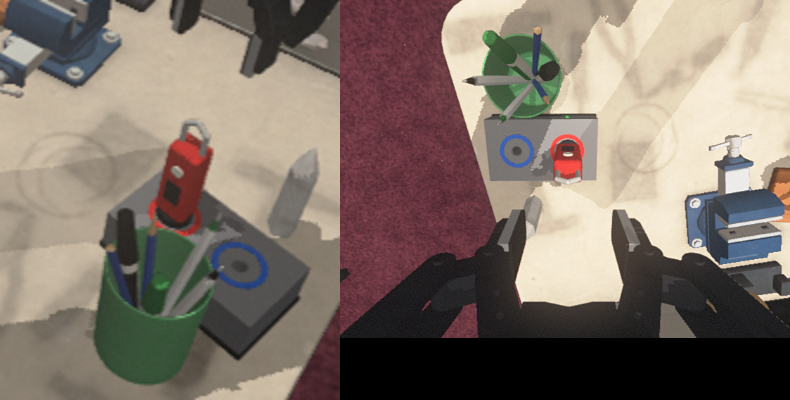

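The red tester stands upright and home in the red socket, with the pot and clear tower undisturbed. Going back for blue.

```bash
python3 nudge.py '[[0,0.02,0,0.02,0.6],[-0.003,0.035,0,0.02,0.6],[-0.003,0.04,0,0.02,0.6],[-0.003,0.04,0,0.002,0.6],[-0.003,0.04,0,0,0.6],[-0.003,0.04,0,0,0.6],[-0.003,0.04,0,0,0.6],[-0.002,0.04,0,0,0.6],[0,0.03,0,0,0.6],[0,0.015,0,0,0.6],[0,0,0,0,0.6],[0,0,0,0,0.6],[0,0,0,0,0.6],[0,0,0,0,0.6]]'; python3 where.py .5963 -.0343 .111 -.2507
```

```text
t: 12.75
eef_pos: [0.6111, -0.0384, 0.2272]
tool_rot: [0.0, 0.127, 0.992, -0.0]
contact_force: [-0.3, -0.1, -0.2]
gripper_width: 0.603
grasp_force: 0.0
t 12.75 pos [ 0.6111 -0.0384  0.2272] yaw -0.25431279097078546 tilt [-0.0001 -0.0006 -1.    ] q [-0.3218  0.392   0.372   1.7367 -0.1607  1.043   1.4222] w 0.6027656348803516 F [-0.3422 -0.0891 -0.1688]
tool d [0.0154 0.0003 0.1162] turn -0.0036127909707854844
```

```bash
python3 nudge.py '[[0.0154,0.0003,0,-0.0036,0.6],[0,0,0,0,0.6],[0,0,0.03,0,0.6],[0,0,0.03,0,0.6],[0,0,0.02,0,0.6],[0,0,0,0,0.6],[0,0,0,0,0.6],[0,0,0,0,0.6]]'; python3 where.py .5963 -.0343 .111 -.2507
python3 - <<'E'
from h import *
im=camrig.read_camera("wrist"); cv2.imwrite("pics/w5.png",im)
E
```

```text
t: 13.55
eef_pos: [0.5978, -0.0324, 0.1486]
tool_rot: [0.001, 0.124, 0.992, 0.0]
contact_force: [0.6, -0.4, 0.9]
gripper_width: 0.602
grasp_force: 0.0
t 13.55 pos [ 0.5978 -0.0324  0.1486] yaw -0.24820687800351726 tilt [ 0.0025  0.     -1.    ] q [-0.3112  0.4567  0.3434  1.8413 -0.1949  0.8738  1.4476] w 0.6020638495474772 F [ 0.6411 -0.4384  0.948 ]
tool d [ 0.0011 -0.0022  0.0376] turn 0.0024931219964827167
```

View pics/w5.png

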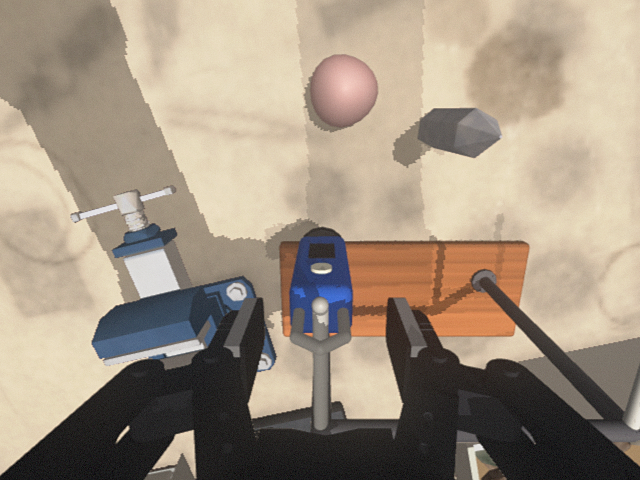

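The blue body sits at column 321, between pads centred at about 325, with the hook arm passing cleanly through its loop. I'll finish the descent and grip.

```bash
python3 nudge.py '[[0.0011,-0.0018,0.015,0.002,0.6],[0,0,0.015,0,0.6],[0,0,0.0076,0,0.6],[0,0,0,0,0.6],[0,0,0,0,0.6]]'; python3 where.py .5963 -.0343 .111 -.2507
```

```text
t: 14.1
eef_pos: [0.5953, -0.0334, 0.1096]
tool_rot: [0.0, 0.124, 0.992, -0.0]
contact_force: [-0.3, -0.1, 0.1]
gripper_width: 0.597
grasp_force: 0.0
t 14.1 pos [ 0.5953 -0.0334  0.1096] yaw -0.24956492785043133 tilt [ 0. -0. -1.] q [-0.2949  0.5055  0.3258  1.871  -0.2178  0.7995  1.4667] w 0.5968179869337422 F [-0.2965 -0.0753  0.1204]
tool d [-0.0012 -0.0006 -0.0014] turn 0.00113507214956865
```

```bash
python3 nudge.py '[[-0.0012,-0.0006,-0.0014,0,0.6],[0,0,0,0,0.6],[0,0,0,0,0.25],[0,0,0,0,0.2],[0,0,0,0,0.2],[0,0,0,0,0.2],[0,0,0,0,0.2],[0,0,0,0,0.2]]'; python3 where.py .5963 -.0343 .122 -.2507
```

```text
t: 14.9
eef_pos: [0.5965, -0.0342, 0.1111]
tool_rot: [0.0, 0.124, 0.992, 0.0]
contact_force: [0.8, -0.2, 3.8]
gripper_width: 0.319
grasp_force: 51.6
t 14.9 pos [ 0.5965 -0.0342  0.1111] yaw -0.249521555837998 tilt [ 0.0007  0.0002 -1.    ] q [-0.2938  0.5048  0.3264  1.8677 -0.2175  0.8029  1.4678] w 0.31929245423773966 F [ 0.823  -0.2081  3.8339]
tool d [ 0.0002 -0.0002 -0.0109] turn 0.0011784441620019681
```

```bash
python3 nudge.py '[[0,0,-0.006,0,0.2],[0,0,-0.0055,0,0.2],[0,0,0,0,0.2],[0,0,0,0,0.2]]'; python3 nudge.py '[[0.01,0,0,0,0.2],[0.015,0,0,0,0.2],[0.015,0,0,0,0.2],[0.003,0,0,0,0.2],[0,0,0,0,0.2],[0,0,0,0,0.2]]'; python3 where.py .4995 -.4245 .25 -.189
```

```text
t: 15.3
eef_pos: [0.5961, -0.0344, 0.1225]
tool_rot: [0.0, 0.125, 0.992, 0.0]
contact_force: [-0.9, -0.7, -1.6]
gripper_width: 0.321
grasp_force: 51.5
t: 15.9
eef_pos: [0.555, -0.0237, 0.1225]
tool_rot: [0.0, 0.124, 0.992, 0.0]
contact_force: [0.5, -0.2, 0.5]
gripper_width: 0.321
grasp_force: 51.5
t 15.9 pos [ 0.555  -0.0237  0.1225] yaw -0.24957182311824955 tilt [ 0.0007 -0.     -1.    ] q [-0.3344  0.4282  0.3358  1.9605 -0.1951  0.783   1.4333] w 0.32110663265454553 F [ 0.4781 -0.1749  0.458 ]
tool d [-0.0453 -0.402  -0.1275] turn -0.060571823118249546
```

```bash
python3 nudge.py '[[0,0,-0.03,0,0.2],[0,0,-0.04,0,0.2],[0,0,-0.04,0,0.2],[0,-0.02,-0.035,0,0.2],[-0.004,-0.04,0,-0.02,0.2],[-0.004,-0.04,0,-0.02,0.2],[-0.004,-0.04,0,-0.02,0.2],[-0.004,-0.04,0,0,0.2],[-0.004,-0.04,0,0,0.2],[-0.004,-0.04,0,0,0.2],[-0.004,-0.04,0,0,0.2],[-0.004,-0.04,0,0,0.2],[-0.004,-0.03,0,0,0.2],[0,-0.015,0,0,0.2],[0,-0.01,0,0,0.2],[0,0,0,0,0.2],[0,0,0,0,0.2],[0,0,0,0,0.2],[0,0,0,0,0.2]]'; python3 where.py .4995 -.4245 .135 -.189
```

```text
t: 17.8
eef_pos: [0.5102, -0.4162, 0.2675]
tool_rot: [0.0, 0.094, 0.996, 0.0]
contact_force: [-0.4, 0.1, -0.4]
gripper_width: 0.323
grasp_force: 51.6
t 17.8 pos [ 0.5102 -0.4162  0.2675] yaw -0.18759195872841114 tilt [ 0.0004  0.0006 -1.    ] q [ 0.2244  0.4556  0.5192  1.5837 -0.2406  1.1665  2.178 ] w 0.3228404166483357 F [-0.437   0.054  -0.4354]
tool d [ 0.009  -0.0102  0.1325] turn 0.0014080412715888613
```

```bash
python3 nudge.py '[[0.009,-0.0102,0,0.0014,0.2],[0,0,0,0,0.2],[0,0,0.03,0,0.2],[0,0,0.04,0,0.2],[0,0,0.04,0,0.2],[0,0,0.02,0,0.2],[0,0,0,0,0.2],[0,0,0,0,0.2],[0,0,0,0,0.2],[0,0,0,0,0.2]]'; python3 where.py .4995 -.4245 .0935 -.189; python3 pin.py 455 335 485 370 1
```

```text
t: 18.8
eef_pos: [0.4994, -0.4268, 0.1393]
tool_rot: [0.001, 0.095, 0.995, -0.001]
contact_force: [-0.8, -0.0, -0.6]
gripper_width: 0.322
grasp_force: 51.5
t 18.8 pos [ 0.4994 -0.4268  0.1393] yaw -0.19118201300466392 tilt [ 0.0026 -0.0017 -1.    ] q [ 0.2826  0.5771  0.4689  1.7096 -0.3138  0.9268  2.2553] w 0.32217843191440115 F [-0.809  -0.0317 -0.5501]
tool d [0.0005 0.0023 0.0458] turn -0.0021820130046639186
351 [472 473]
352 [472 475]
353 [471 476]
354 [471 476]
355 [471 475]
356 [471 475]
357 [471 475]
358 [472 473]
tip z 0.05847238246494467 ring centre raised there [471.4605 357.0711]
```

```bash
python3 nudge.py '[[0.0004,0.0023,0,-0.002,0.2],[0,0,0.005,0,0.2],[0,0,0.004,0,0.2],[0,0,0,0,0.2],[0,0,0,0,0.2],[0,0,0,0,0.2]]'; python3 where.py .4995 -.4245 .0935 -.189; python3 pin.py 455 335 485 370 1
```

```text
t: 19.45
eef_pos: [0.4987, -0.4237, 0.1284]
tool_rot: [-0.0, 0.094, 0.996, -0.0]
contact_force: [-0.2, 0.5, -1.1]
gripper_width: 0.326
grasp_force: 51.5
t 19.45 pos [ 0.4987 -0.4237  0.1284] yaw -0.18915966740277393 tilt [-0.     -0.0001 -1.    ] q [ 0.2832  0.5874  0.4627  1.7208 -0.3189  0.9088  2.2587] w 0.32591717975684564 F [-0.1871  0.5114 -1.135 ]
tool d [-0.0009 -0.0006  0.0349] turn -0.00015966740277392755
355 [468 470]
356 [468 473]
357 [467 472]
358 [467 472]
359 [467 472]
360 [467 471]
361 [468 470]
tip z 0.04791550569632487 ring centre raised there [470.0102 361.0429]
```

Tip at (469,361.5) against the predicted (470,361), so it's aligned. Inserting.

```bash
python3 nudge.py '[[-0.0007,-0.0006,0.003,0,0.2],[0,0,0.003,0,0.2],[0,0,0.003,0,0.2],[0,0,0.003,0,0.2],[0,0,0,0,0.2],[0,0,0,0,0.2]]'; python3 where.py .4995 -.4245 .0935 -.189
```

```text
t: 20.1
eef_pos: [0.4992, -0.4245, 0.1162]
tool_rot: [-0.0, 0.094, 0.996, -0.0]
contact_force: [0.0, -0.9, -0.6]
gripper_width: 0.323
grasp_force: 51.5
t 20.1 pos [ 0.4992 -0.4245  0.1162] yaw -0.18907115419448647 tilt [-0.0003 -0.0002 -1.    ] q [ 0.2892  0.603   0.4556  1.726  -0.3269  0.8887  2.2651] w 0.3226310159787351 F [ 0.0421 -0.8795 -0.6128]
tool d [-0.0003  0.      0.0227] turn -7.115419448647242e-05
```

```bash
python3 nudge.py '[[0,0,0.004,0,0.2],[0,0,0.004,0,0.2],[0,0,0.004,0,0.2],[0,0,0.004,0,0.2],[0,0,0.003,0,0.2],[0,0,0.002,0,0.2],[0,0,0.001,0,0.2],[0,0,0,0,0.2],[0,0,0,0,0.2]]'; python3 where.py .4995 -.4245 .0935 -.189
```

```text
t: 21.0
eef_pos: [0.4992, -0.4245, 0.0942]
tool_rot: [-0.0, 0.094, 0.996, -0.0]
contact_force: [-0.1, -2.9, -2.4]
gripper_width: 0.318
grasp_force: 51.1
t 21.0 pos [ 0.4992 -0.4245  0.0942] yaw -0.1891326778926855 tilt [-0.0001 -0.0004 -1.    ] q [ 0.2989  0.6298  0.4422  1.738  -0.3415  0.8506  2.2762] w 0.31847522072396817 F [-0.104  -2.8732 -2.4272]
tool d [-0.0003  0.0001  0.0007] turn -0.00013267789268550656
```

```bash
python3 nudge.py '[[0,-0.0005,0.001,0,0.2],[0,0,0.001,0,0.2],[0,0,0,0,0.2],[0,0,0,0,0.2]]'; python3 where.py .4995 -.4245 .0935 -.189
```

```text
t: 21.4
eef_pos: [0.4993, -0.4247, 0.0941]
tool_rot: [0.0, 0.094, 0.996, 0.0]
contact_force: [-3.3, 1.4, 11.0]
gripper_width: 0.316
grasp_force: 53.1
t 21.4 pos [ 0.4993 -0.4247  0.0941] yaw -0.18911820438188334 tilt [ 0.0007  0.0008 -1.    ] q [ 0.3004  0.6303  0.4414  1.7374 -0.3429  0.8509  2.278 ] w 0.31572383213464483 F [-3.298   1.4307 11.0216]
tool d [-0.0002  0.0003  0.0006] turn -0.00011820438188334115
```

Home, with 11 N on the flange. Now I'll release with a limited opening and retreat.

```bash
python3 nudge.py '[[0,0,0,0,0.4],[0,0,0,0,0.5],[0,0,0,0,0.5],[0,0,0,0,0.5],[0,0,0,0,0.5],[0,0,-0.015,0,0.5],[0,0,-0.03,0,0.5],[0,0,-0.04,0,0.5],[0,0,-0.045,0,0.5],[0,0.03,-0.02,0,0.5],[0,0.04,0,0,0.5],[0,0.04,0,0,0.5],[0,0.04,0,0,0.5],[0,0,0,0,0.5],[0,0,0,0,0.5]]'
python3 - <<'E'
from h import *
im=camrig.read_camera("scene"); im2=camrig.read_camera("top")
a=cv2.resize(im[130:430,240:520],(373,400)); b=cv2.resize(im2[140:360,170:500],(420,280)); b=cv2.copyMakeBorder(b,0,120,0,0,0)
cv2.imwrite("pics/crop4.png",np.hstack([a,b]))
E
```

```text
t: 22.9
eef_pos: [0.5279, -0.2765, 0.2434]
tool_rot: [0.001, 0.093, 0.996, 0.0]
contact_force: [-0.3, -1.0, 0.5]
gripper_width: 0.499
grasp_force: 0.0
```

View pics/crop4.png

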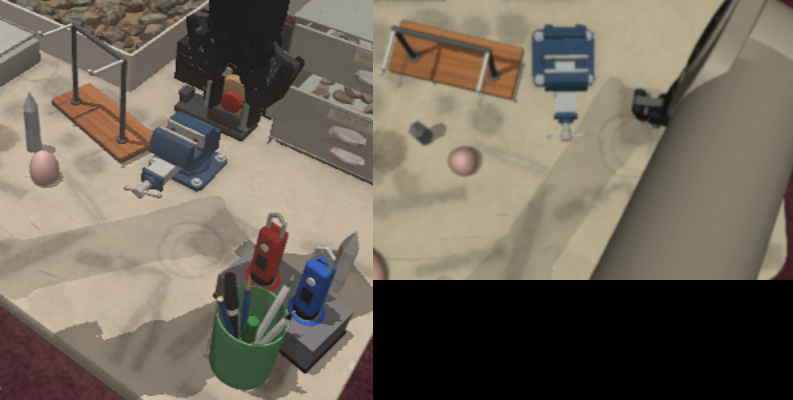

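Both testers stand upright in their own sockets, and the towers, egg and pot are in place. Handing in.

```bash
python3 -c "
from station import bot, camrig
print(bot.hand_in())"
```

```text
the job is handed in; nothing more can be done
None
```

Both testers are plugged fully home in their own-colour sockets and released, no bystander visibly moved, and the job was handed in at about 23 s; the hand-in call returned no verdict.

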